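# Set out the tea-and-pepper board on the kitchen island

### The job

Set out the oak board: stand the white canister in the centre of the slate nearest the blue bowl, the square tin in the centre of the slate nearest the potted plant, and the pepper mill in the centre of the middle slate between them, all upright. The wooden lid belongs on top of the canister, fully seated in its mouth. Do not knock over the drinking glass.

Things in the scene. Friction and masses are not known exactly. Their poses are not given: they have to be found in the camera images.
- canister: white ceramic canister, an open round pot without its lid: straight wall 60 mm outside diameter, 85 mm high, wall 4 mm, mouth 52 mm. Loose, about 0.3 kg, standing upright on the work surface. Origin: centre of its underside, z up along its axis.
- lid: turned wooden lid of the canister, lying right way up on the work surface; loose, 0.09 kg. Origin: centre of its underside, z up. From below: plug 42 mm across, 8 mm deep (5 mm of play all round in the mouth); rim disc 62 mm across, 8 mm thick; round knob 24 mm across, from 16 to 46 mm up. Seated, its rim rests on the mouth and its origin is 77 mm above the canister's.
- mill: turned dark-wood pepper mill, 134 mm tall over its small steel button: foot 54 mm in diameter, waist 34 mm in diameter from 45 to 70 mm up, straight round head 44 mm in diameter from 84 to 120 mm up. Loose, about 0.22 kg, standing upright on the work surface. Origin: centre of its underside, z up.
- tin: square tea tin of bare metal, 54 x 54 mm and 72 mm high, with a round cap 46 mm in diameter and 8 mm high on top. Loose, about 0.2 kg, standing upright on the work surface. Origin: centre of its underside, z up, x and y normal to its sides.
- slate_1: Slate: one of three identical round dark slates on an oak board (130 x 400 x 15 mm). Disc 90 mm across, 6 mm thick, fixed. Origin: centre of its underside, z up; its top is 6 mm above that, 21 mm above the work surface. They lie in a row along the board, about 130 mm apart; the names carry no order: any of them may be an end one or the middle one.
- slate_2: Slate: one of three identical round dark slates on an oak board (130 x 400 x 15 mm). Disc 90 mm across, 6 mm thick, fixed. Origin: centre of its underside, z up; its top is 6 mm above that, 21 mm above the work surface. They lie in a row along the board, about 130 mm apart; the names carry no order: any of them may be an end one or the middle one.
- slate_3: Slate: one of three identical round dark slates on an oak board (130 x 400 x 15 mm). Disc 90 mm across, 6 mm thick, fixed. Origin: centre of its underside, z up; its top is 6 mm above that, 21 mm above the work surface. They lie in a row along the board, about 130 mm apart; the names carry no order: any of them may be an end one or the middle one.
- bowl: blue bowl holding three pale round fruits, fixed on the work surface just beyond one end of the oak board (either end). Rim 100 mm across, about 65 mm high with its fruit. Origin: centre of its underside. About 140 mm from the nearest slate.
- pot: terracotta flower pot with a small green plant, fixed on the work surface just beyond the other end of the oak board. Rim 80 mm across, pot 70 mm high, about 125 mm with the leaves. Origin: centre of its underside. About 140 mm from the nearest slate.
- glass: clear drinking glass, 58 mm across the rim and 75 mm high, standing on the work surface beyond the things to be moved. Loose, about 0.25 kg; not part of the job, to be left standing. Origin: centre of its underside, z up.

How it is judged (in metres and radians):
At the end, for the whole second after the job is handed in: Canister on the slate by the bowl, tin on the slate by the plant, mill on the middle slate: each within 14 mm of the slate's centre, upright within 7 degrees. Lid seated on the canister, within 9 mm of its axis and 4 mm of full depth. All released and at rest (((horizontal distance between canister and slate_1 below 0.014 m and z of canister in the frame of slate_1 between 0.002 and 0.01 m) or (horizontal distance between canister and slate_2 below 0.014 m and z of canister in the frame of slate_2 between 0.002 and 0.01 m) or (horizontal distance between canister and slate_3 below 0.014 m and z of canister in the frame of slate_3 between 0.002 and 0.01 m)) and horizontal distance between canister and bowl below 0.2 m and angle between each of canister, tin, mill, lid's own z axis and vertical below 0.12 rad and linear speed of each of canister, tin, mill, lid below 0.02 m/s and angular speed of each of canister, tin, mill, lid below 0.2 rad/s and contact force between each of canister, tin, mill, lid and the fingers below 0.1 N and ((horizontal distance between tin and slate_1 below 0.014 m and z of tin in the frame of slate_1 between 0.002 and 0.01 m) or (horizontal distance between tin and slate_2 below 0.014 m and z of tin in the frame of slate_2 between 0.002 and 0.01 m) or (horizontal distance between tin and slate_3 below 0.014 m and z of tin in the frame of slate_3 between 0.002 and 0.01 m)) and horizontal distance between tin and pot below 0.2 m and ((horizontal distance between mill and slate_1 below 0.014 m and z of mill in the frame of slate_1 between 0.002 and 0.01 m) or (horizontal distance between mill and slate_2 below 0.014 m and z of mill in the frame of slate_2 between 0.002 and 0.01 m) or (horizontal distance between mill and slate_3 below 0.014 m and z of mill in the frame of slate_3 between 0.002 and 0.01 m)) and horizontal distance between mill and bowl above 0.2 m and horizontal distance between mill and pot above 0.2 m and horizontal distance between lid and canister below 0.009 m and z of lid in the frame of canister between 0.072 and 0.081 m); the robot touches nothing.
It fails at once if the drinking glass is knocked over (angle between glass's own z axis and vertical above 0.5 rad).
It also fails if it takes over 106 s, if anything falls off the work surface, if the arm or the gripper's body presses on something with over 40 N, if the wrist force passes 120 N, or if a joint passes its speed limit or range.

### The arm

A 7-joint arm with a two-finger parallel gripper is mounted at the origin on the work surface. World frame = base frame: x ahead of the robot, y to its left, z up, the work surface at z = 0. Lengths are in m, angles in degrees, forces in N, time in s.
With the tool pointing down it reaches from about 0.425 to 0.875 m from the base axis. Payload 4.7 kg.
Tool frame: the origin (TCP) lies at the very end of the fingers, on their centre line; the grasp point (between the pads) lies 19 mm behind it (env.grasp_offset is the distance from the TCP to the grasp point, in m); z points along the fingers, y is the line along which they close (so a half turn about z gives the same grasp; the last joint's range is limited). The gripper opens to 87 mm and grips with 3 to 60 N. Pads are 19 mm wide; open, the fingers measure 117 mm over their backs; the gripper's body (75 mm by 190 mm) begins 51 mm behind the grasp point.
Start: joints at [66.469, 18.392, -4.016, 83.108, 1.295, 78.541, -3.26], TCP at [0.268, -0.592, 0.223] pointing down, gripper open.
Joint ranges: [-163.93, 163.93], [-17.29, 119.83], [-79.2, 71.16], [3.27, 140.29], [-89.18, 269.18], [5.43, 117.66], [-154.24, 154.24]. Speed limits (degrees/s): [147.25, 147.25, 180, 180, 180, 180, 180].

### API

Orientations are given as [roll, pitch, yaw] about the fixed x, y, z axes, in that order (R = Rz(yaw) Ry(pitch) Rx(roll)).
In Python, from cell import env gives the robot as it stands. The module is installed in compiled form; this text tells all that it offers.
- The arm moves only by the tool drive_tool, never from a script. Its argument "moves" is one flat list of numbers, 5 for each row, row after row: the shift along the tool's x, y, z in units of 40 mm (1.0 is 40 mm), then the turn about the tool's z in units of 10 degrees (1.0 is 10 degrees), then the finger opening in mm, from 0 to 87. A call has 1 to 5 rows; each row is the pose to reach, as a shift and turn from the pose commanded when the call began, along the tool's axes at that moment; what a row does not reach only later rows make up. A row lasts 1/8 s, in which the tool goes at most 62.5 mm and 10.7 degrees, less where a joint would pass 70% of its speed; a pose out of reach is approached as far as the arm can. A call with a gripper value outside its range is refused whole. The fingers move at their own pace and stop on an object; "squeeze" is the grip in N (left out, the last holds). Time passes only in rows, so rows that repeat a pose let the fingers close. It gives the time, the measured TCP pose, the force, the opening and the grip force at its end, in the units of the state.
- env.get_obs(): the state, without advancing time (a new reading comes with each control period).
- env.read_camera(name): name is "scene" or "top" or "wrist"; returns (picture, depth): 480x640x3 uint8, red, green, blue; 480x640 float32, m along the optical axis (not along the pixel's ray), 0 where there is no reading.
- env.camera_model(name): a dict with "K" (3x3 intrinsics, pixels), "rvec" (rotation vector, rad) and "tvec" (3), from world to camera coordinates, as OpenCV has them; the wrist camera has in their place "tool_from_camera" (4x4, takes a point from camera to tool coordinates, whose origin is the TCP and whose axes are the flange's). Camera axes: x right, y down, z forward; pixel columns grow to the right and rows downward; lengths in m; the calibration is good to about 2 mm. The wrist camera is an equidistant fisheye: a pixel r from the principal point sees the ray r / f radians off the axis. A picture is of the moment at which its call begins: read the wrist's pose just before it. camera_model takes no time and is no camera call.
- env.sign_off(): hands the job in; it is judged then, once.
The state is a dict: "time_s": time; "qpos": joint angles; "joint_velocities": joint speeds; "effort": joint torques, N m; "tool_pos": TCP position; "tool_rot": TCP orientation; "force": force on the tool from outside, world axes, zero at the start; "wrist_torque": the same for the moment, N m; "grip_width": finger opening in m; "grasp_force": force on a finger pad.
Only numpy, scipy, OpenCV 4.12 (cv2) and the standard library are available. Lean on these libraries where they do the work, as an engineer would, in place of code of your own. Each camera call takes 0.05 s, during which the arm holds its last target. There are 200 camera calls.

## Working session

There is one attempt and no reset: what is moved stays moved. The work goes in short steps, Python scripts to look and compute and a tool call to move; the robot and the scene stay as the last step left them, time stands still between calls to the robot, and variables do not carry over. Pictures are saved under pics/ and viewed, at most 14 in all, crops included, and the job is handed in when it is done.

Besides the shell and the picture viewer there is one more tool, called as name(argument=value, ...) on one line, values as JSON. drive_tool: Moves the arm, as the interface text tells. Its arguments: {"type":"object","properties":{"moves":{"type":"array","items":{"type":"number"}},"squeeze":{"type":"number"}},"required":["moves"]}

```bash
mkdir -p pics
python3 - <<'E'
from cell import env
import cv2,numpy as np
o=env.get_obs();print({k:np.round(v,3) for k,v in o.items()})
for n in("scene","top"):
    p,d=env.read_camera(n);np.savez(f"{n}.npz",p=p,d=d);cv2.imwrite(f"pics/{n}0.png",p[:,:,::-1]);m=env.camera_model(n);print(n,m)
print(env.camera_model("wrist"))
E
```

```text
{'time_s': np.float64(0.0), 'qpos': array([66.468, 18.438, -4.016, 83.177,  1.295, 78.542, -3.261]), 'joint_velocities': array([ 0.052,  0.004,  0.02 , -0.025,  0.118, -0.028,  0.044]), 'effort': array([ 0.0000e+00, -4.9129e+01, -4.0400e-01, -3.1253e+01, -6.4000e-02,
        4.4000e-02,  0.0000e+00]), 'tool_pos': array([ 0.268, -0.592,  0.221]), 'tool_rot': array([-1.79889e+02,  6.00000e-03,  2.43410e+01]), 'force': array([-0.445, -0.241,  0.196]), 'wrist_torque': array([ 0.004,  0.004, -0.057]), 'grasp_force': np.float64(0.0), 'grip_width': np.float64(0.087)}
scene {'K': array([[601.9406709 ,   0.        , 318.33462673],
       [  0.        , 601.9406709 , 238.18704207],
       [  0.        ,   0.        ,   1.        ]]), 'rvec': array([ 1.98590288,  1.03447262, -0.54725443]), 'tvec': array([-0.34186755, -0.23891727,  1.62973271])}
top {'K': array([[448.8659829 ,   0.        , 319.78050678],
       [  0.        , 448.8659829 , 234.65048145],
       [  0.        ,   0.        ,   1.        ]]), 'rvec': array([ 2.21053618, -2.16646347,  0.08365595]), 'tvec': array([-0.012436  ,  0.58025077,  0.88560535])}
{'K': array([[371.64829954,   0.        , 321.17650819],
       [  0.        , 371.64829954, 238.22784542],
       [  0.        ,   0.        ,   1.        ]]), 'tool_from_camera': array([[-9.43099622e-04, -9.70606306e-01, -2.40670956e-01,
         6.45371779e-02],
       [ 9.99999471e-01, -8.16393940e-04, -6.26174500e-04,
         2.46100116e-04],
       [ 4.11286608e-04, -2.40671420e-01,  9.70606562e-01,
        -1.62507242e-01],
       [ 0.00000000e+00,  0.00000000e+00,  0.00000000e+00,
         1.00000000e+00]])}
```

View pics/scene0.png

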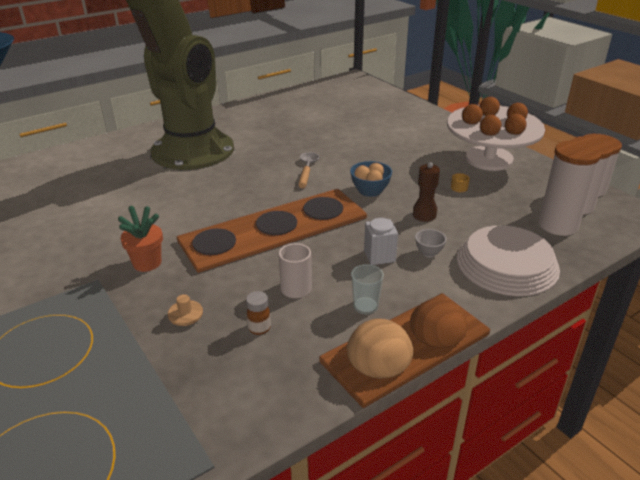

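View pics/top0.png

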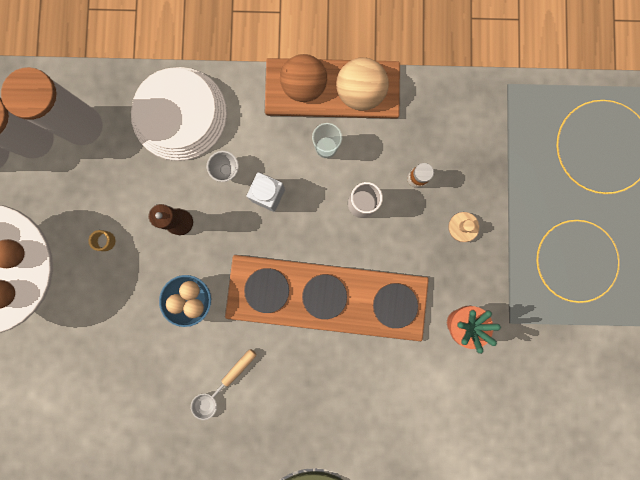

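The scene view shows the pot at (142,245), bowl at (371,178), mill at (427,190), tin at (380,240), canister at (295,270), lid at (185,310) and glass at (367,290). In the top view they are: bowl (185,300), slates (267,290), (325,296), (396,305), pot (472,327), mill head (161,216), tin (265,190), canister (366,198), lid (465,227), glass (327,140). So the canister goes left, the mill in the middle and the tin right.

```bash
cat > h.py <<'E'
import cv2,numpy as np
from cell import env
def cloud(n,d):
    m=env.camera_model(n);K=m["K"];R=cv2.Rodrigues(m["rvec"])[0];v,u=np.mgrid[:480,:640]
    c=np.stack([(u-K[0,2])/K[0,0]*d,(v-K[1,2])/K[1,1]*d,d],-1)
    return (c-m["tvec"])@R
def plane(n,uv,z):
    m=env.camera_model(n);K=m["K"];R=cv2.Rodrigues(m["rvec"])[0]
    r=np.linalg.solve(K,[*uv,1])@R;o=-R.T@m["tvec"];return o+r*(z-o[2])/r[2]
def blob(W,uv,r,z0,z1):
    "min-enclosing circle and min-area box of the points between two heights near a pixel"
    v,u=np.mgrid[:480,:640];k=(np.hypot(u-uv[0],v-uv[1])<r)&(W[...,2]>z0)&(W[...,2]<z1)
    P=W[k];q=P[:,:2].astype(np.float32)
    c,rad=cv2.minEnclosingCircle(q);b=cv2.minAreaRect(q*1000)
    return np.round(c,4),round(rad*2000,1),np.round(b[0],1),np.round(b[1],1),round(b[2],1),len(P),np.round(np.median(P[:,2]),4)
E
python3 - <<'E'
from h import *
t=np.load("top.npz");W=cloud("top",t["d"]);p=t["p"]
for n,uv,r,a,b in [("can",(366,198),24,.075,.1),("lidrim",(465,227),22,.010,.025),("knob",(467,226),15,.035,.06),("millhead",(161,216),20,.11,.128),("milltop",(161,216),20,.128,.14),("tin",(265,190),26,.06,.076),("cap",(265,190),26,.076,.09),("glass",(327,140),24,.05,.09),("bowl",(185,300),32,.03,.09),("pot",(472,327),35,.05,.075)]:
    print(n,*blob(W,uv,r,a,b))
g=p.max(2)
for uv in[(267,290),(325,296),(396,305)]:
    m=np.zeros((480,640),np.uint8);cv2.circle(m,uv,30,1,-1);m&=(g<95).astype(np.uint8)
    c=max(cv2.findContours(m,0,1)[0],key=cv2.contourArea);e=cv2.fitEllipse(c);print("slate",e[0],e[1],plane("top",e[0],.021), W[uv[1],uv[0]])
print(W[350,300],W[270,100])
E
```

```text
can [ 0.6486 -0.0854] 60.4 [648.2 -85.5] [58.9 58.5] 44.7 245 0.0846
lidrim [ 0.603  -0.2925] 62.4 [ 603.3 -292.4] [60.6 59.9] 87.8 576 0.0163
knob [ 0.6033 -0.2928] 24.4 [ 603.7 -292.1] [22.5 22.5] 59.8 130 0.046
millhead [0.6021 0.2877] 44.4 [602.1 287.2] [42.5 42.8] 34.4 455 0.1217
milltop [0.6018 0.2879] 11.4 [602.  287.1] [ 9.6 10.8] 35.4 36 0.1323
tin [0.6615 0.1081] 73.2 [662.  108.5] [54.1 54.2] 67.2 361 0.0715
cap [0.6565 0.1073] 56.5 [661.2 107.5] [47.9 44.4] 64.8 447 0.0799
glass [ 0.7653 -0.0097] 58.1 [765.   -9.7] [56.8 56. ] 1.7 332 0.0711
bowl [0.4464 0.2568] 99.6 [446.2 256.5] [97.2 98.6] 1.2 1687 0.0548
pot [ 0.4085 -0.2898] 81.4 [ 408.1 -288.5] [79.4 77.5] 40.3 758 0.07
slate (266.867919921875, 290.3058776855469) (42.60441970825195, 43.45589065551758) [0.46672992 0.10274137 0.021     ] [0.46735891 0.10246171 0.02130412]
slate (324.720947265625, 296.4726257324219) (42.57916259765625, 43.37995147705078) [ 0.45674535 -0.01307856  0.021     ] [ 0.45778032 -0.013592    0.022326  ]
slate (395.5283203125, 305.42950439453125) (42.761898040771484, 43.674007415771484) [ 0.44173564 -0.15483092  0.021     ] [ 0.44280961 -0.15532457  0.02349899]
[ 0.34629957  0.0346283  -0.00207356] [0.50020981 0.44632187 0.00192428]
```

drive_tool(moves=[1.2,-0.65,0,0.5,87,2.5,-1.35,0,1.2,87,3.9,-2.1,0,1.8,87,5.3,-2.85,0,2.43,87,6.6,-3.6,0,2.43,87], squeeze=20)

```text
time_s: 0.72
tool_pos: [0.4499, -0.3503, 0.2222]
tool_rot: [-180.0, 0.0, -0.0]
force: [0.3, -0.6, -0.5]
grip_width: 0.0873
grasp_force: 0.0
```

```bash
cat > go.py <<'E'
"python3 go.py x y z yaw : tool-frame shift (units) from the measured pose to the target"
import sys,numpy as np
from cell import env
from scipy.spatial.transform import Rotation as R
o=env.get_obs();x,y,z,w=map(float,sys.argv[1:5])
s=R.from_euler("xyz",o["tool_rot"],degrees=True).inv().apply(np.array([x,y,z])-o["tool_pos"])/.04
print(round(float(o["time_s"]),2),np.round(o["tool_pos"],4),np.round(o["tool_rot"],1),"shift",np.round(s,2),"turn",round(-((w-o["tool_rot"][2]+180)%360-180)/10,2),"F",np.round(o["force"],1),"grip",round(float(o["grip_width"]),4),round(float(o["grasp_force"]),1),"q",np.round(o["qpos"],0))
E
python3 go.py .6484 -.0855 .13 0
```

```text
0.72 [ 0.4499 -0.3503  0.2222] [-180.    0.   -0.] shift [ 4.96 -6.62  2.3 ] turn -0.0 F [ 0.3 -0.6 -0.5] grip 0.0873 0.0 q [ 46.   9. -12.  94.   2.  76. -56.]
```

drive_tool(moves=[0.9,-1.2,0,0,87,1.8,-2.4,0,0,87,2.7,-3.6,0.3,0,87,3.6,-4.8,0.8,0,87,4.5,-6.0,1.5,0,87])

```text
time_s: 1.35
tool_pos: [0.6277, -0.1138, 0.1642]
tool_rot: [180.0, -0.1, 0.0]
force: [0.3, -1.2, 1.0]
grip_width: 0.0872
grasp_force: 0.0
```

drive_tool(moves=[0.46,-0.62,0.8,0,87,0.46,-0.62,0.8,0,87])

```text
time_s: 1.6
tool_pos: [0.6434, -0.0862, 0.1284]
tool_rot: [-179.8, 0.4, 0.4]
force: [-0.3, -0.3, -0.4]
grip_width: 0.0874
grasp_force: 0.0
```

```bash
python3 go.py .6484 -.0855 .041 0
```

```text
1.6 [ 0.6434 -0.0862  0.1284] [-179.8    0.4    0.4] shift [ 0.14 -0.01  2.19] turn 0.04 F [-0.3 -0.3 -0.4] grip 0.0874 0.0 q [ 23.  23. -22.  89.   9.  70. -91.]
```

drive_tool(moves=[0.05,0,0.8,0,87,0.1,0,1.6,0,87,0.1,0,2.15,0,87,0.1,0,2.15,0,87,0.1,0,2.15,0,50])

```text
time_s: 2.22
tool_pos: [0.6497, -0.091, 0.0479]
tool_rot: [180.0, -0.1, 0.0]
force: [0.1, -0.3, 0.7]
grip_width: 0.0825
grasp_force: 0.0
```

drive_tool(moves=[0,0,0,0,50,0,0,0,0,50,0,0,0,0,50], squeeze=20)

```text
time_s: 2.6
tool_pos: [0.65, -0.0887, 0.0478]
tool_rot: [-179.9, -0.1, 0.1]
force: [0.2, 4.0, 4.7]
grip_width: 0.0596
grasp_force: 20.0
```

```bash
python3 go.py .6484 -.0855 .14 0
```

```text
2.6 [ 0.65   -0.0887  0.0478] [-1.799e+02 -1.000e-01  1.000e-01] shift [-0.03 -0.08 -2.3 ] turn 0.01 F [0.2 4.  4.7] grip 0.0596 20.0 q [ 22.  28. -21.  92.  11.  61. -92.]
```

drive_tool(moves=[0,0,-0.6,0,50,0,0,-1.4,0,50,-0.7,-0.8,-1.6,0,50,-1.6,-1.7,-1.6,0,50,-2.5,-2.6,-1.6,0,50])

```text
time_s: 3.22
tool_pos: [0.547, 0.0136, 0.1098]
tool_rot: [179.9, 0.1, 0.0]
force: [0.1, 1.7, -2.3]
grip_width: 0.0596
grasp_force: 20.0
```

drive_tool(moves=[-0.8,-0.8,0,0,50,-1.6,-1.6,0,0,50,-2.0,-2.1,0,0,50,-2.0,-2.1,0,0,50])

```text
time_s: 3.72
tool_pos: [0.468, 0.0984, 0.1104]
tool_rot: [179.9, -0.0, 0.2]
force: [0.3, -0.7, -2.7]
grip_width: 0.0596
grasp_force: 20.0
```

```bash
python3 go.py .4683 .1027 .069 0
```

```text
3.73 [0.468  0.0984 0.1104] [179.9  -0.    0.2] shift [ 0.01 -0.11  1.03] turn 0.02 F [ 0.3 -0.7 -2.7] grip 0.0596 20.0 q [  15.    4.  -31.  114.    3.   63. -107.]
```

drive_tool(moves=[0,-0.1,0.5,0,50,0,-0.1,0.8,0,50,0,-0.1,0.95,0,50,0,-0.1,1.03,0,50,0,-0.1,1.03,0,50])

```text
time_s: 4.35
tool_pos: [0.4691, 0.1012, 0.0694]
tool_rot: [180.0, -0.0, 0.0]
force: [0.4, 0.2, -2.8]
grip_width: 0.06
grasp_force: 20.0
```

```bash
python3 go.py .4683 .1027 .069 0
```

```text
4.35 [0.4691 0.1012 0.0694] [180.  -0.   0.] shift [-0.02 -0.04  0.01] turn 0.0 F [ 0.4  0.2 -2.8] grip 0.06 20.0 q [  14.    8.  -31.  116.    5.   58. -109.]
```

drive_tool(moves=[0,-0.03,0.03,0,50,0,-0.03,0.05,0,50,0,-0.03,0.05,0,50])

```text
time_s: 4.72
tool_pos: [0.4694, 0.1021, 0.0688]
tool_rot: [179.9, -0.1, 0.0]
force: [-2.4, -1.3, 6.6]
grip_width: 0.0598
grasp_force: 20.0
```

Contact. Release, rise, head for the lid.

drive_tool(moves=[0,0,0,0,87,0,0,0,0,87,0,0,0,0,87,0,0,-0.6,0,87,0,0,-1.8,0,87])

```text
time_s: 5.35
tool_pos: [0.467, 0.1023, 0.1382]
tool_rot: [180.0, 0.3, 0.1]
force: [-0.1, -0.5, 0.3]
grip_width: 0.0865
grasp_force: 0.0
```

drive_tool(moves=[0,0,-1.0,0,87,0,0,-1.5,0,87,0,0,-1.5,0,87])

```text
time_s: 5.72
tool_pos: [0.4698, 0.1029, 0.2006]
tool_rot: [-180.0, -0.2, 0.0]
force: [-0.3, -0.1, 0.4]
grip_width: 0.0873
grasp_force: 0.0
```

```bash
python3 - <<'E'
from h import *
p,d=env.read_camera("top");W=cloud("top",d);cv2.imwrite("pics/top1.png",p[:,:,::-1])
print(blob(W,(267,290),34,.095,.115))
p,d=env.read_camera("wrist");cv2.imwrite("pics/w1.png",p[:,:,::-1])
E
python3 go.py .6033 -.2926 .10 0
```

```text
(array([0.4584, 0.0843]), 42.9, array([456.9,  81.1]), array([11.4, 42.6]), 63.7, 63, np.float64(0.1053))
5.83 [0.4682 0.1024 0.1983] [1.8e+02 1.0e-01 0.0e+00] shift [3.37 9.88 2.46] turn 0.0 F [ 0.1 -0.5 -0. ] grip 0.0869 0.0 q [  16.   -0.  -31.  107.   -0.   73. -105.]
```

drive_tool(moves=[0.4,1.4,0,0,87,0.9,2.8,0,0,87,1.4,4.2,0,0,70,1.9,5.6,0.3,0,60,2.4,7.0,0.8,0,50])

```text
time_s: 6.45
tool_pos: [0.5651, -0.1788, 0.1657]
tool_rot: [-180.0, 0.0, 0.1]
force: [0.5, -0.7, 0.2]
grip_width: 0.0646
grasp_force: 0.0
```

drive_tool(moves=[0.5,1.4,0.6,0,50,0.97,2.88,1.5,0,50,0.97,2.88,1.7,0,50,0.97,2.88,1.7,0,50])

```text
time_s: 6.95
tool_pos: [0.6019, -0.2916, 0.0959]
tool_rot: [-179.8, 0.3, -0.0]
force: [-0.1, 0.3, -0.3]
grip_width: 0.0504
grasp_force: 0.0
```

```bash
python3 - <<'E'
from h import *
p,d=env.read_camera("top");W=cloud("top",d);cv2.imwrite("pics/top2.png",p[:,:,::-1])
print(blob(W,(267,290),34,.095,.115))
E
python3 go.py .6033 -.2926 .021 0
```

```text
(array([0.4678, 0.1022]), 60.1, array([468.2, 102.2]), array([57.8, 58.3]), 0.8, 250, np.float64(0.1054))
7.0 [ 0.6032 -0.2905  0.0978] [-1.799e+02  1.000e-01  1.000e-01] shift [0.01 0.06 1.92] turn 0.01 F [0.1 0.8 0.1] grip 0.05 0.0 q [ 34.  26. -14.  88.   6.  67. -71.]
```

View pics/top2.png

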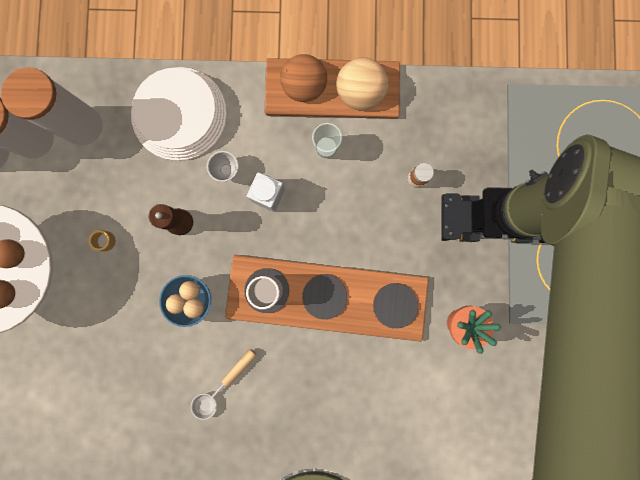

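The canister stands on the left slate at pixel (265,290), which works out to (0.468, 0.102), about 1 mm off centre. The gripper is over the lid. Now I'll grasp the knob.

drive_tool(moves=[0,0.06,0.8,0,50,0,0.06,1.5,0,50,0,0.06,1.85,0,50,0,0.06,1.9,0,50,0,0.06,1.9,0,15], squeeze=15)

```text
time_s: 7.62
tool_pos: [0.6047, -0.2946, 0.0247]
tool_rot: [180.0, -0.1, 0.1]
force: [0.4, 0.2, 0.0]
grip_width: 0.0456
grasp_force: 0.0
```

drive_tool(moves=[0,0,0,0,15,0,0,0,0,15,0,0,0,0,15,0,0,0,0,15])

```text
time_s: 8.12
tool_pos: [0.6041, -0.2948, 0.024]
tool_rot: [180.0, -0.0, 0.0]
force: [-0.7, 0.0, 4.2]
grip_width: 0.0234
grasp_force: 15.0
```

```bash
python3 go.py .468 .102 .18 0
```

```text
8.12 [ 0.6041 -0.2948  0.024 ] [180.  -0.   0.] shift [-3.39 -9.92 -3.91] turn 0.0 F [-0.7  0.   4.2] grip 0.0234 15.0 q [ 34.  30. -13.  91.   8.  60. -71.]
```

drive_tool(moves=[0,0,-1.0,0,15,0,0,-2.2,0,15,0,0,-3.4,0,15,-0.3,-0.8,-4.0,0,15,-0.7,-2.1,-4.0,0,15])

```text
time_s: 8.75
tool_pos: [0.5765, -0.2126, 0.1856]
tool_rot: [179.9, -0.3, -0.2]
force: [0.2, 1.1, -1.5]
grip_width: 0.0235
grasp_force: 15.0
```

drive_tool(moves=[-0.45,-1.3,0,0,15,-0.9,-2.6,0,0,15,-1.35,-3.9,0,0,15,-1.8,-5.2,0,0,15,-2.2,-6.4,0,0,15])

```text
time_s: 9.38
tool_pos: [0.4864, 0.0468, 0.183]
tool_rot: [180.0, 0.0, 0.1]
force: [0.1, 0.0, -0.5]
grip_width: 0.0234
grasp_force: 15.0
```

drive_tool(moves=[-0.49,-1.42,0,0,15,-0.49,-1.42,0,0,15,-0.49,-1.42,0.3,0,15])

```text
time_s: 9.75
tool_pos: [0.4685, 0.1016, 0.1714]
tool_rot: [180.0, -0.1, 0.1]
force: [0.1, -0.9, -1.3]
grip_width: 0.0236
grasp_force: 15.0
```

```bash
python3 - <<'E'
from h import *
p,d=env.read_camera("scene");cv2.imwrite("pics/s1.png",cv2.resize(p[80:320,200:520,::-1],None,fx=2,fy=2))
E
python3 go.py .468 .102 .122 0
```

```text
9.8 [0.4672 0.1005 0.169 ] [ 1.799e+02  1.000e-01 -0.000e+00] shift [ 0.02 -0.04  1.18] turn -0.0 F [-0.1 -0.8 -2. ] grip 0.0232 15.0 q [  15.    1.  -30.  110.    0.   70. -106.]
```

View pics/s1.png

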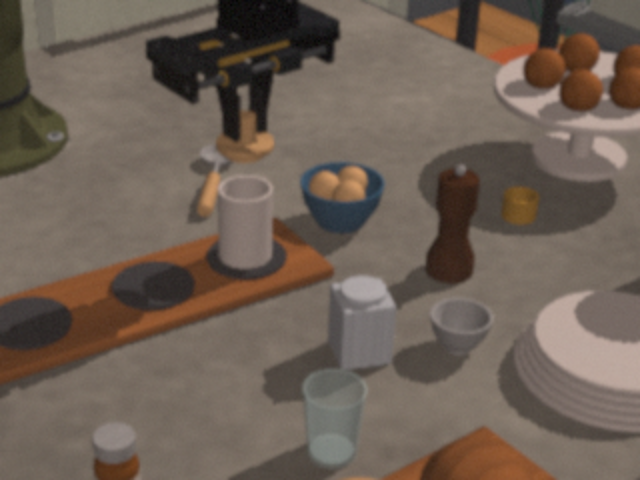

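The crop shows the lid held level at (245,145), directly above the canister at (246,220). Next step is to lower it.

drive_tool(moves=[0.01,-0.03,0.5,0,15,0.01,-0.03,0.8,0,15,0.01,-0.03,1.0,0,15,0.01,-0.03,1.12,0,15,0.01,-0.03,1.17,0,15])

```text
time_s: 10.42
tool_pos: [0.4684, 0.1031, 0.1244]
tool_rot: [-180.0, -0.0, 0.0]
force: [-0.4, -0.3, -1.2]
grip_width: 0.0234
grasp_force: 15.0
```

drive_tool(moves=[0,0,0,0,15,0,0,0,0,15])

```text
time_s: 10.68
tool_pos: [0.4685, 0.1032, 0.1249]
tool_rot: [180.0, -0.0, 0.0]
force: [-0.6, -0.0, -2.1]
grip_width: 0.0234
grasp_force: 15.0
```

drive_tool(moves=[0,-0.01,0.03,0,15,0,-0.01,0.06,0,15,0,-0.01,0.08,0,15,0,-0.01,0.08,0,15])

```text
time_s: 11.18
tool_pos: [0.4684, 0.1036, 0.1219]
tool_rot: [180.0, -0.0, 0.0]
force: [-1.6, -0.2, 4.7]
grip_width: 0.0236
grasp_force: 15.0
```

drive_tool(moves=[0,0,0,0,60,0,0,0,0,60,0,0,-0.2,0,60,0,0,-0.8,0,60,0,0,-2.0,-0.5,70])

```text
time_s: 11.8
tool_pos: [0.4669, 0.1032, 0.2008]
tool_rot: [-180.0, 0.2, 5.2]
force: [1.7, 0.2, -0.7]
grip_width: 0.0632
grasp_force: 0.0
```

drive_tool(moves=[0.5,0,-0.3,-1,87,1.5,0,-0.3,-2,87,2.6,0,-0.3,-3,87,3.7,0,-0.3,-4,87,4.5,0,0,-5,87])

```text
time_s: 12.42
tool_pos: [0.65, 0.1193, 0.2022]
tool_rot: [179.9, -0.1, 55.3]
force: [-0.4, 0.5, 0.1]
grip_width: 0.087
grasp_force: 0.0
```

drive_tool(moves=[0,0,0,-1,87,0,0,0,-1.3,87,0,0,0,-1.3,87])

```text
time_s: 12.8
tool_pos: [0.6477, 0.1192, 0.2013]
tool_rot: [-180.0, -0.0, 68.0]
force: [-0.1, 0.5, 0.9]
grip_width: 0.0871
grasp_force: 0.0
```

```bash
python3 - <<'E'
from h import *
p,d=env.read_camera("scene");W=cloud("scene",d);cv2.imwrite("pics/s2.png",cv2.resize(p[80:320,200:520,::-1],None,fx=2,fy=2))
E
python3 go.py .6615 .1083 .036 67
```

```text
12.85 [0.6477 0.1192 0.2014] [180.  -0.  68.] shift [-0.12  0.42  4.14] turn 0.1 F [-0.4 -0.  -0. ] grip 0.0871 0.0 q [ 13.  24. -35.  82.  14.  78. -44.]
```

View pics/s2.png

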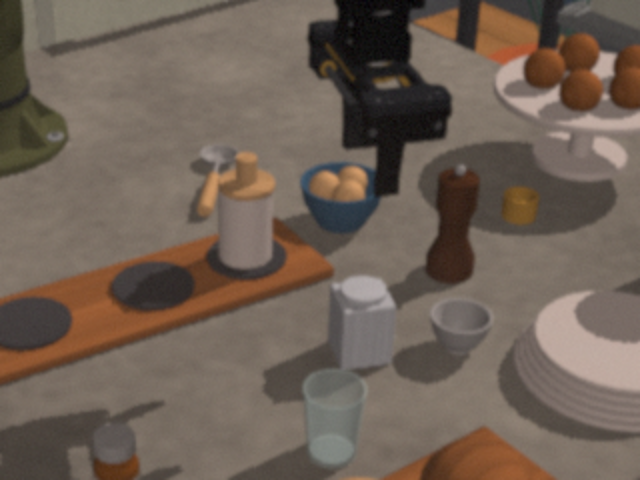

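The lid sits flush on the canister (crop (246,185)) and the tin is untouched at (362,322). Descending on the tin.

drive_tool(moves=[-0.12,0.42,1.2,0.1,87,-0.12,0.42,2.3,0.1,87,-0.12,0.42,2.8,0.1,87,-0.12,0.42,2.8,0.1,87])

```text
time_s: 13.35
tool_pos: [0.6605, 0.1087, 0.0884]
tool_rot: [-179.9, 0.1, 67.0]
force: [-0.3, -0.2, 1.4]
grip_width: 0.0872
grasp_force: 0.0
```

```bash
python3 go.py .6615 .1083 .036 67
```

```text
13.35 [0.6605 0.1087 0.0884] [-1.799e+02  1.000e-01  6.700e+01] shift [0.   0.03 1.31] turn 0.0 F [-0.3 -0.2  1.4] grip 0.0872 0.0 q [ 13.  30. -33.  88.  17.  68. -46.]
```

drive_tool(moves=[0,0.03,0.6,0,87,0,0.03,1.1,0,87,0,0.03,1.3,0,87,0,0.03,1.3,0,87,0,0.03,1.3,0,45], squeeze=20)

```text
time_s: 13.98
tool_pos: [0.6631, 0.1084, 0.0383]
tool_rot: [179.9, -0.0, 67.0]
force: [0.7, -0.1, 1.8]
grip_width: 0.0821
grasp_force: 0.0
```

drive_tool(moves=[0,0,0,0,45,0,0,0,0,45,0,0,0,0,45,0,0,0,0,45])

```text
time_s: 14.48
tool_pos: [0.6624, 0.1082, 0.0375]
tool_rot: [180.0, 0.0, 67.0]
force: [-0.3, -0.1, 1.3]
grip_width: 0.054
grasp_force: 20.0
```

```bash
python3 go.py .4417 -.1548 .12 67
```

```text
14.47 [0.6624 0.1082 0.0375] [180.   0.  67.] shift [-8.21 -2.52 -2.06] turn 0.0 F [-0.3 -0.1  1.3] grip 0.054 20.0 q [ 12.  33. -32.  90.  19.  63. -47.]
```

drive_tool(moves=[0,0,-1.0,0,45,0,0,-2.1,0,45,-1.0,-0.3,-2.3,0,45,-2.3,-0.7,-2.3,0,45,-3.6,-1.1,-2.3,0,45])

```text
time_s: 15.1
tool_pos: [0.5643, -0.0085, 0.1287]
tool_rot: [-180.0, 0.0, 67.1]
force: [-0.3, -1.5, -2.2]
grip_width: 0.0539
grasp_force: 20.0
```

drive_tool(moves=[-1.3,-0.4,0,0,45,-2.6,-0.8,0,0,45,-3.9,-1.2,0,0,45,-4.6,-1.42,0,0,45,-4.6,-1.42,0,0,45])

```text
time_s: 15.72
tool_pos: [0.4396, -0.1568, 0.1289]
tool_rot: [-179.9, 0.1, 66.8]
force: [-0.4, 0.3, -1.7]
grip_width: 0.0542
grasp_force: 20.0
```

```bash
python3 go.py .4417 -.1548 .0585 67
```

```text
15.72 [ 0.4396 -0.1568  0.1289] [-1.799e+02  1.000e-01  6.680e+01] shift [0.07 0.03 1.76] turn -0.02 F [-0.4  0.3 -1.7] grip 0.0542 20.0 q [ 44.   1. -27. 114.   1.  65.  -7.]
```

drive_tool(moves=[0.06,0.03,0.6,0,45,0.06,0.03,1.1,0,45,0.06,0.03,1.4,0,45,0.06,0.03,1.6,0,45,0.06,0.03,1.7,0,45])

```text
time_s: 16.35
tool_pos: [0.444, -0.1525, 0.0611]
tool_rot: [180.0, -0.0, 67.1]
force: [-0.6, 0.1, -2.2]
grip_width: 0.054
grasp_force: 20.0
```

drive_tool(moves=[0,0,0.03,0,45,0,0,0.05,0,45,0,0,0.05,0,45])

```text
time_s: 16.73
tool_pos: [0.4439, -0.1529, 0.0596]
tool_rot: [180.0, 0.0, 67.0]
force: [-0.3, 0.1, -2.3]
grip_width: 0.0537
grasp_force: 20.0
```

```bash
python3 go.py .4417 -.1548 .0585 67
```

```text
16.73 [ 0.4439 -0.1529  0.0596] [180.   0.  67.] shift [-0.06 -0.03  0.03] turn 0.0 F [-0.3  0.1 -2.3] grip 0.0537 20.0 q [ 42.   7. -28. 118.   4.  56. -10.]
```

drive_tool(moves=[-0.06,-0.03,0.02,0,45,-0.06,-0.03,0.04,0,45,-0.06,-0.03,0.06,0,45,-0.06,-0.03,0.06,0,45])

```text
time_s: 17.23
tool_pos: [0.4415, -0.155, 0.0583]
tool_rot: [-180.0, 0.1, 67.0]
force: [-5.3, 0.2, 10.1]
grip_width: 0.0541
grasp_force: 20.0
```

drive_tool(moves=[0,0,0,0,75,0,0,0,0,75,0,0,0,0,75,0,0,-0.5,0,75,0,0,-1.6,0,75])

```text
time_s: 17.85
tool_pos: [0.44, -0.1539, 0.1198]
tool_rot: [-179.7, -0.0, 67.1]
force: [1.2, 0.3, 0.3]
grip_width: 0.075
grasp_force: 0.0
```

drive_tool(moves=[0,0,-1.2,0,80,0,0,-2.4,0,80,1.0,0,-3.1,0,80,2.4,-0.2,-3.1,0,80,3.8,-0.3,-3.1,0,80])

```text
time_s: 18.48
tool_pos: [0.4905, -0.0086, 0.2455]
tool_rot: [179.9, 0.0, 67.0]
force: [1.1, 0.5, 0.5]
grip_width: 0.0802
grasp_force: 0.0
```

```bash
python3 go.py .602 .2875 .20 67
```

```text
18.48 [ 0.4905 -0.0086  0.2455] [179.9   0.   67. ] shift [ 7.9  -0.33  1.14] turn -0.0 F [1.1 0.5 0.5] grip 0.0802 0.0 q [ 36.  -1. -37. 102.  -0.  78. -24.]
```

drive_tool(moves=[1.4,-0.05,0,0,80,2.8,-0.1,0,0,80,4.2,-0.2,0,0,80,5.6,-0.25,0.3,0,80,7.0,-0.3,0.8,0,80])

```text
time_s: 19.1
tool_pos: [0.5895, 0.2541, 0.2129]
tool_rot: [179.9, -0.1, 67.0]
force: [0.4, -0.5, -0.2]
grip_width: 0.0798
grasp_force: 0.0
```

drive_tool(moves=[0.7,0,0.2,0,80,0.7,0,0.3,0,80,0.7,0,0.3,0,80])

```text
time_s: 19.48
tool_pos: [0.5989, 0.2773, 0.2002]
tool_rot: [-180.0, 0.1, 67.0]
force: [0.1, -0.9, 0.1]
grip_width: 0.0798
grasp_force: 0.0
```

```bash
python3 - <<'E'
from h import *
p,d=env.read_camera("top");W=cloud("top",d);cv2.imwrite("pics/top3.png",p[:,:,::-1])
print(blob(W,(267,290),30,.1,.125),blob(W,(267,290),30,.13,.16));print(blob(W,(396,305),32,.085,.097))
p,d=env.read_camera("scene");cv2.imwrite("pics/s3.png",p[:,:,::-1])
E
python3 go.py .602 .2875 .083 67
```

```text
(array([0.4684, 0.1036]), 62.2, array([468.7, 103.4]), array([60.6, 60.6]), 1.8, 791, np.float64(0.114)) (array([0.4683, 0.1038]), 23.9, array([468.6, 103.6]), array([23. , 20.7]), 89.2, 153, np.float64(0.1438))
(array([ 0.4413, -0.1534]), 72.8, array([ 441.2, -154. ]), array([54.5, 53.9]), 66.6, 380, np.float64(0.0928))
19.57 [0.5995 0.2767 0.2013] [179.9   0.   66.9] shift [ 0.27 -0.05  2.96] turn -0.01 F [-0.2 -0.5  1.2] grip 0.0799 0.0 q [  6.  27. -46.  82.  19.  79. -63.]
```

View pics/s3.png

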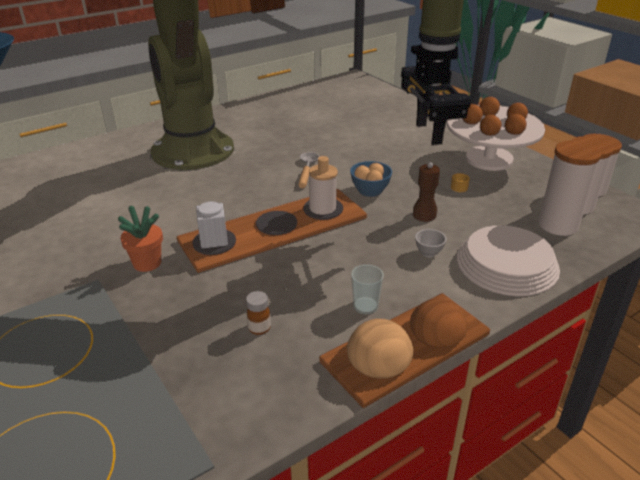

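The lidded canister (322,190) and the tin (211,225) are well centred, and the lid rim at 0.114 m means it is fully seated. The mill stands at (427,192). Now I'll grasp its head.

drive_tool(moves=[0.27,-0.05,0,0,80,0.27,-0.05,0.8,0,80,0.27,-0.05,1.8,0,80,0.27,-0.05,2.5,0,80,0.27,-0.05,2.5,0,80])

```text
time_s: 20.2
tool_pos: [0.6002, 0.2881, 0.0989]
tool_rot: [-179.9, 0.2, 67.0]
force: [-0.5, -0.2, 0.5]
grip_width: 0.08
grasp_force: 0.0
```

```bash
python3 go.py .602 .2875 .083 67
```

```text
20.2 [0.6002 0.2881 0.0989] [-179.9    0.2   67. ] shift [0.   0.05 0.4 ] turn 0.0 F [-0.5 -0.2  0.5] grip 0.08 0.0 q [  4.  32. -44.  87.  23.  70. -66.]
```

drive_tool(moves=[0,0.04,0.3,0,80,0,0.04,0.38,0,80,0,0.04,0.38,0,80,0,0.04,0.38,0,35,0,0.04,0.38,0,35], squeeze=20)

```text
time_s: 20.82
tool_pos: [0.6031, 0.2886, 0.0861]
tool_rot: [180.0, -0.0, 67.0]
force: [-0.6, -0.9, 0.1]
grip_width: 0.0673
grasp_force: 0.0
```

drive_tool(moves=[0,0,0,0,35,0,0,0,0,35,0,0,0,0,35,0,0,0,0,35])

```text
time_s: 21.32
tool_pos: [0.6028, 0.2886, 0.0857]
tool_rot: [-180.0, 0.0, 67.0]
force: [-0.3, 0.3, 0.9]
grip_width: 0.0435
grasp_force: 20.0
```

```bash
python3 go.py .4567 -.0131 .265 67
```

```text
21.32 [0.6028 0.2886 0.0857] [-180.    0.   67.] shift [-8.37 -0.42 -4.48] turn 0.0 F [-0.3  0.3  0.9] grip 0.0435 20.0 q [  4.  33. -44.  88.  24.  69. -67.]
```

drive_tool(moves=[0,0,-1.2,0,35,0,0,-2.6,0,35,0,0,-4.0,0,35,-0.5,0,-4.6,0,35,-1.5,-0.1,-4.6,0,35])

```text
time_s: 21.95
tool_pos: [0.5761, 0.2366, 0.2718]
tool_rot: [179.9, -0.2, 67.2]
force: [-0.8, -1.2, -2.7]
grip_width: 0.0433
grasp_force: 20.0
```

drive_tool(moves=[-1.2,-0.05,0,0,35,-2.5,-0.1,0,0,35,-3.8,-0.2,0,0,35,-5.1,-0.25,0,0,35,-6.2,-0.3,0,0,35])

```text
time_s: 22.58
tool_pos: [0.4666, 0.009, 0.2692]
tool_rot: [180.0, 0.1, 67.0]
force: [-0.7, -1.1, -2.5]
grip_width: 0.0435
grasp_force: 20.0
```

```bash
python3 go.py .457 -.0121 .1067 67
```

```text
22.57 [0.4666 0.009  0.2692] [1.8e+02 1.0e-01 6.7e+01] shift [-0.57 -0.01  4.06] turn -0.0 F [-0.7 -1.1 -2.5] grip 0.0435 20.0 q [ 39.  -5. -40. 102.  -3.  81. -24.]
```

drive_tool(moves=[-0.5,-0.01,0,0,35,-0.55,-0.01,0.6,0,35,-0.55,-0.01,1.6,0,35,-0.55,-0.01,2.6,0,35,-0.55,-0.01,3.2,0,35])

```text
time_s: 23.2
tool_pos: [0.4573, -0.0089, 0.1393]
tool_rot: [-179.8, 0.1, 67.1]
force: [-0.1, -1.0, -2.4]
grip_width: 0.0438
grasp_force: 20.0
```

drive_tool(moves=[0,0,0.3,0,35,0,0,0.5,0,35,0,0,0.6,0,35,0,0,0.6,0,35])

```text
time_s: 23.7
tool_pos: [0.4594, -0.009, 0.1181]
tool_rot: [180.0, 0.0, 67.0]
force: [0.0, -0.2, -2.0]
grip_width: 0.0432
grasp_force: 20.0
```

```bash
python3 go.py .457 -.0121 .1067 67
```

```text
23.7 [ 0.4594 -0.009   0.1181] [180.   0.  67.] shift [-0.09 -0.02  0.28] turn 0.0 F [ 0.  -0.2 -2. ] grip 0.0432 20.0 q [ 38.   2. -41. 115.   1.  63. -26.]
```

drive_tool(moves=[-0.09,-0.02,0.12,0,35,-0.09,-0.02,0.2,0,35,-0.09,-0.02,0.26,0,35,-0.09,-0.02,0.29,0,35,-0.09,-0.02,0.29,0,35])

```text
time_s: 24.32
tool_pos: [0.4569, -0.0119, 0.1065]
tool_rot: [-180.0, 0.0, 67.0]
force: [-1.8, -0.2, 2.7]
grip_width: 0.0433
grasp_force: 20.0
```

Contact. I'll release slowly, rise and move clear.

drive_tool(moves=[0,0,0,0,70,0,0,0,0,70,0,0,0,0,70,0,0,-0.5,0,70,0,0,-1.5,0,70])

```text
time_s: 24.95
tool_pos: [0.4556, -0.0119, 0.1654]
tool_rot: [-179.8, 0.0, 67.0]
force: [0.8, -0.8, 1.1]
grip_width: 0.0694
grasp_force: 0.0
```

drive_tool(moves=[0,0,-1.0,0,70,0,0,-2.2,0,70,0,1.3,-2.8,0,70,0,2.7,-2.8,0,70,0,4.0,-2.8,0,70])

```text
time_s: 25.58
tool_pos: [0.6062, -0.0758, 0.2786]
tool_rot: [179.9, 0.0, 67.0]
force: [-0.1, 0.3, 0.5]
grip_width: 0.0699
grasp_force: 0.0
```

drive_tool(moves=[-1.2,0.7,0,0,70,-2.5,1.4,0,0,70,-3.8,2.0,0,0,70,-5.0,2.5,0,0,70,-6.2,2.7,0,0,70])

```text
time_s: 26.2
tool_pos: [0.6069, -0.3469, 0.2771]
tool_rot: [-180.0, -0.0, 67.0]
force: [1.0, 0.7, -0.1]
grip_width: 0.0703
grasp_force: 0.0
```

```bash
python3 - <<'E'
from h import *
p,d=env.read_camera("top");W=cloud("top",d);cv2.imwrite("pics/top4.png",p[:,:,::-1])
for a in [((267,290),30,.1,.125),((396,305),32,.085,.097),((325,296),35,.125,.145)]: print(blob(W,*a))
E
python3 go.py .457 -.0121 .1067 67
```

```text
(array([0.4683, 0.1036]), 62.2, array([468.6, 103.4]), array([60.8, 60.7]), 0.1, 789, np.float64(0.114))
(array([ 0.441 , -0.1539]), 72.5, array([ 441.1, -154.2]), array([54.4, 53.9]), 66.8, 380, np.float64(0.0928))
(array([ 0.456, -0.012]), 43.9, array([456. , -11.4]), array([43.2, 41.6]), 1.4, 414, np.float64(0.1424))
26.25 [ 0.603  -0.3568  0.2765] [-180.     0.4   66.4] shift [ 6.46 -6.79  4.21] turn -0.06 F [-3.8 -6.  -0.5] grip 0.0701 0.0 q [ 50.  27. -32.  69.  14.  88.  -4.]
```

View pics/top4.png

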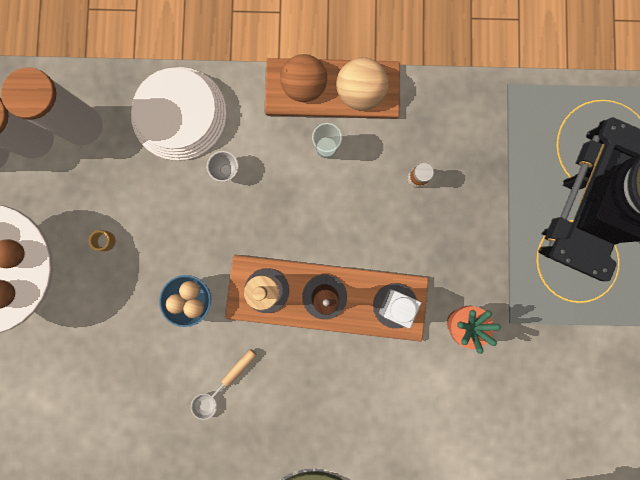

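The top view shows the lidded canister at (265,291), the mill at (325,297) and the tin at (400,307). All are upright and within about 2 mm of their slate centres, the glass stands at (327,140), and the gripper is clear. I'll let the arm settle, then hand in.

drive_tool(moves=[0,0,0,0,70,0,0,0,0,70,0,0,0,0,70])

```text
time_s: 26.62
tool_pos: [0.6077, -0.3429, 0.2784]
tool_rot: [180.0, -0.0, 67.2]
force: [0.2, -0.5, 0.0]
grip_width: 0.0699
grasp_force: 0.0
```

```bash
python3 -c "
from cell import env
print(env.get_obs()['force']);print(env.sign_off())"
```

```text
[ 0.16575535 -0.50890371  0.04391355]
the job is handed in; nothing more can be done
None
```

The job is handed in at about 27 s: the canister with its lid seated, the mill and the tin each stand on the right slate, within about 2 mm of centre by the last top-camera check, and the glass is still standing; sign-off returned no verdict.

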